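# Clamp a glued gem setting in the bench lever press and hold it

## Robot

A 7-joint arm with a two-finger parallel gripper is mounted at the origin on the work surface. World frame = base frame: x ahead of the robot, y to its left, z up, the work surface at z = 0. Lengths are in m, angles in rad, forces in N, time in s.
With the tool pointing down it reaches from about 0.425 to 0.975 m from the base axis. Payload 16.7 kg.
Tool frame: the origin (TCP) lies at the very end of the fingers, on their centre line; the grasp point (between the pads) lies 19 mm behind it; z points along the fingers, y is the line along which they close (so a half turn about z gives the same grasp; the last joint's range is limited). The gripper opens to 85 mm and grips with 20 to 120 N. Pads are 22 mm wide; open, the fingers measure 114 mm over their backs; the gripper's body (76 mm by 85 mm) begins 54 mm behind the grasp point. The pads swing forward as they close: fully open they stand 13 mm farther back than shut.
Start: joints at [-0.149, 0.426, 0.074, 1.606, -0.034, 1.111, -0.067], TCP at [0.675, -0, 0.231] pointing down, gripper open.
Joint ranges: [-2.85, 2.85], [-0.5, 2.14], [-1.23, 1.37], [0.21, 2.46], [-1.02, 4.16], [0.16, 2.05], [-2.73, 2.73]. Speed limits (rad/s): [1.89, 1.89, 2.39, 2.39, 3.01, 3.01, 3.01].

## Interface

Orientations are given as a unit quaternion [x, y, z, w].
In Python, from bench import readout, vision, workorder gives the robot as it stands. The module is installed in compiled form; this text tells all that it offers.
- The arm moves only by the shell command python3 -m handwheel 'ROWS' [FORCE]. ROWS is JSON, a list of rows, each a list of 7 numbers: the turn, a rotation vector about the tool's x, y, z in rad, then the shift along the tool's x, y, z in m, then the finger opening in m, from 0 to 0.0854. In form: [[rx, ry, rz, dx, dy, dz, jaw], ...]. A call has 1 to 20 rows; each row is the pose to reach, as a shift and turn from the pose commanded when the call began, along the tool's axes at that moment; what a row does not reach only later rows make up. A row lasts 1/12 s, in which the tool goes at most 41.7 mm and 7.16 degrees, less where a joint would pass 70% of its speed; a pose out of reach is approached as far as the arm can. A call with a gripper value outside its range is refused whole. The fingers move at their own pace and stop on an object; FORCE is the grip in N (left out, the last holds). Time passes only in rows, so rows that repeat a pose let the fingers close. It gives the time, the measured TCP pose, the force, the opening and the grip force at its end, in the units of the state.
- readout.observe(): the state, without advancing time (a new reading comes with each control period).
- vision.snapshot(name): name is "scene" or "side" or "wrist"; returns the picture (400x640x3 uint8, blue, green, red); there is no depth.
- vision.get_calibration(name): a dict with "mtx" (3x3 intrinsics, pixels), "view" (4x4, takes a point from world to camera coordinates); the wrist camera has in their place "tool_from_camera" (4x4, takes a point from camera to tool coordinates, whose origin is the TCP and whose axes are the flange's). Camera axes: x right, y down, z forward; pixel columns grow to the right and rows downward; lengths in m; the calibration is good to about 2 mm. A picture is of the moment at which its call begins: read the wrist's pose just before it. get_calibration takes no time and is no camera call.
- workorder.finish_job(): hands the job in; it is judged then, once.
The state is a dict: "time_s": time; "q": joint angles; "qd": joint speeds; "effort": joint torques, N m; "ee_pos": TCP position; "ee_rot": TCP orientation; "ft_force": force on the tool from outside, world axes, zero at the start; "moment": the same for the moment, N m; "grip_width": finger opening in m; "grip_force": force on a finger pad.
Only numpy, scipy, OpenCV 4.12 (cv2) and the standard library are available. Lean on these libraries where they do the work, as an engineer would, in place of code of your own. Each camera call takes 0.05 s, during which the arm holds its last target. There are 200 camera calls.

## Task

Pick up the brass setting with the green stone from the soldering board, seat it flat in the round nest of the lever press's pulled-out tray, let go of it and push the tray fully home. Then press the sprung lever down by its red grip until the pointer at its tip stands in the green band of the gauge post, never down into the red below it, so that the foot clamps the stone; keep pressing: the program finishes while still holding the lever there. Leave the steel setting, the bottle, the hammer and the dish where they are.

Things in the scene. Friction and masses are not known exactly. Their poses are not given: they have to be found in the camera images.
- brass_setting: Loose round brass setting, the workpiece: 34 mm diameter, 16 mm high, with a flat-topped green stone of 26 mm diameter standing 5 mm above the brass (21 mm overall), 45 to 90 g. It stands upright on the soldering board. Origin: centre of its underside, z up.
- steel_setting: Bystander, leave alone: same shape and size as the brass setting, but steel with a blue stone; on the same board, 86 to 92 mm away (either of the two may be on the left). Origin: centre of its underside.
- board: Fixed off-white soldering board, 100 x 180 x 12 mm (x, y, z), to the robot's right; the settings stand on it. Origin: centre of its underside.
- press: Fixed bench lever press. Origin on the bench, straight below where the foot presses; at yaw 0 the tray pulls out to -x; the blue yoke with the lever's pivot (64 mm up) stands at y = +75 mm, the lever arm runs from it to -y above the tray. Bed 12 mm thick, 110 mm wide, x -180 to +60 mm, tray guides 22 mm high at its sides; cross plate y -205 to +115 mm, 70 mm wide.
- gauge (a point): Middle of the green band on the gauge post, a 20 x 10 mm post 140 mm high, 182 mm to the -y side of the press's origin: painted red below, green from 52 to 76 mm above the bench, white above. The dark pointer at the lever's tip (244 mm from the pivot) moves up and down close beside it.
- tray (a joint): Travel of the aluminium tray in m: 0 = fully home (nest under the foot), up to 0.10 = pulled out to the press's -x. Hard stops at both ends, about 2 N of friction, no spring: it stays where it is left. Plate 80 mm wide, 14 mm thick, top 26 mm above the bench; from 75 mm in front of the nest centre to 40 mm behind.
- tray_nest (a point): Centre of the flat floor of the tray's round nest (38 mm diameter, 5 mm deep, chamfered mouth); the floor is 21 mm above the bench. z up, axes as the press. A seated setting's origin lies at this point.
- tray_tab (a point): Centre of the front (-x) face of the upright black push tab on the tray's front end: 50 mm wide (y), 8 mm thick, 30 mm high, top 56 mm above the bench; this point is 46 mm above the bench, 75 mm in front of the nest centre. Push it along the press's +x to drive the tray home.
- lever (a joint): Angle of the sprung lever in rad: 0 = up at rest (arm sloping up 0.29 rad from the pivot), grows as the grip is pressed down, level at 0.29, hard stop at 0.42. Green band = 0.24 to 0.34 (middle 0.29); larger is red. It springs back to 0 when released. Holding it in the green on a seated setting takes about 6 to 10 N down at the grip.
- grip: Red round grip on the lever, 22 mm diameter, 80 mm long, along the press's y. Origin: its centre, on the arm's axis, 190 mm from the pivot: 118 mm above the bench at rest, 64 mm with the lever level; the top surface is 11 mm higher. Its own y axis points along the arm to the pivot. Press on it from above.
- foot: Round black rubber foot, 22 mm diameter, below the lever 75 mm from its pivot, on its own spring (16 mm of give, 0.7 N per mm). Origin: centre of its underside, some 15 mm above a seated stone at rest; with the tray home it meets the stone at about 0.18 rad of the lever and presses it with about 4 to 9 N over the green band.
- bottle: Bystander, leave alone: blue plastic bottle with a black cap, 52 mm diameter, 160 mm high, left of the press. Origin: centre of its underside.
- hammer: Bystander, leave alone: hammer, 200 mm long, lying behind the soldering board. Origin: middle of its underside, handle to its -x.
- dish: Bystander, leave alone: small copper bowl, 72 mm diameter, 30 mm high, left of the press. Origin: centre of its underside.
There are look-alikes about, which are no part of the job. Of the things that look like the brass_setting, the smaller one is meant.

How it is judged:
By the outcome, as a careful person would: the job done as asked, in the order asked, and still so for the second after the job is handed in, while the arm keeps its last pose, push and grip.
It also fails if it takes over 61 s, if anything falls off the work surface, if the arm or the gripper's body presses on something with over 40 N, if the wrist force passes 120 N, or if a joint passes its speed limit or range.

## Working session

There is one attempt and no reset: what is moved stays moved. The work goes in short steps, Python scripts to look and compute and a shell command to move; the robot and the scene stay as the last step left them, time stands still between calls to the robot, and variables do not carry over. Pictures are saved under pics/ and viewed, at most 10 in all, crops included, and the job is handed in when it is done.

```bash
mkdir -p pics; cat > h.py <<'E'
import numpy as np, cv2
from bench import readout, vision, workorder
from scipy.spatial.transform import Rotation as R
def cam(name):
    c=vision.get_calibration(name); K=np.array(c['mtx'])
    if name=='wrist':
        s=readout.observe(); T=np.eye(4); T[:3,:3]=R.from_quat(s['ee_rot']).as_matrix(); T[:3,3]=s['ee_pos']
        V=np.linalg.inv(T@np.array(c['tool_from_camera']))
    else: V=np.array(c['view'])
    return K,V
def ray(K,V,p):
    d=np.linalg.inv(K)@[p[0],p[1],1]; Rm=V[:3,:3]; return -Rm.T@V[:3,3], Rm.T@d
def onz(K,V,p,z):
    o,d=ray(K,V,p); return o+d*(z-o[2])/d[2]
def tri(vs):
    A=np.zeros((3,3));b=np.zeros(3)
    L=[ray(*v) for v in vs]
    for o,d in L:
        d=d/np.linalg.norm(d);P=np.eye(3)-np.outer(d,d);A+=P;b+=P@o
    x=np.linalg.solve(A,b)
    return x,[round(float(np.linalg.norm(np.cross(x-o,d/np.linalg.norm(d))))*1e3,1) for o,d in L]
def proj(K,V,X):
    p=K@(V[:3,:3]@np.asarray(X)+V[:3,3]); return p[:2]/p[2]
E
python3 - <<'E'
from h import *
np.set_printoptions(precision=4,suppress=True)
print(readout.observe())
for n in ['scene','side','wrist']:
    K,V=cam(n); im=vision.snapshot(n); cv2.imwrite(f'pics/{n}0.png',im); print(n,K,V)
print(vision.get_calibration('wrist')['tool_from_camera'])
E
```

```text
{'time_s': 0.0, 'q': array([-0.1495,  0.4268,  0.0738,  1.6066, -0.0341,  1.1108, -0.0671]), 'qd': array([-0.0001, -0.0001,  0.0004, -0.0004, -0.0004, -0.0002,  0.0014]), 'effort': array([  0.0007, -94.9842,   3.7624, -46.3524,   0.0194,   0.0101,
         0.    ]), 'ee_pos': array([ 0.6746, -0.    ,  0.2306]), 'ee_rot': array([ 0.7071,  0.7071, -0.0005, -0.0004]), 'ft_force': array([ 0.3109, -0.2522,  0.737 ]), 'moment': array([0.0099, 0.0351, 0.0847]), 'grip_force': 0.0, 'grip_width': 0.08524729191333356}
scene [[377.0061   0.     313.022 ]
 [  0.     377.0061 204.2738]
 [  0.       0.       1.    ]] [[-0.6399  0.7684 -0.0031  0.2986]
 [ 0.6569  0.5449 -0.5211 -0.2877]
 [-0.3987 -0.3355 -0.8535  1.1742]
 [ 0.      0.      0.      1.    ]]
side [[426.7003   0.     324.9783]
 [  0.     426.7003 202.5179]
 [  0.       0.       1.    ]] [[ 0.9783 -0.2067  0.0109 -0.5002]
 [-0.1086 -0.5573 -0.8232  0.1588]
 [ 0.1763  0.8042 -0.5677  1.0352]
 [ 0.      0.      0.      1.    ]]
wrist [[356.2075   0.     322.7262]
 [  0.     356.2075 197.1402]
 [  0.       0.       1.    ]] [[ 1.     -0.0005 -0.0012 -0.674 ]
 [-0.0002 -0.959   0.2833 -0.0356]
 [-0.0013 -0.2833 -0.959   0.3788]
 [ 0.      0.      0.      1.    ]]
[[-0.0005 -0.9591 -0.2832  0.0728]
 [ 1.     -0.0005 -0.0002 -0.0003]
 [ 0.     -0.2832  0.9591 -0.1419]
 [ 0.      0.      0.      1.    ]]
```

View pictures.

View pics/scene0.png

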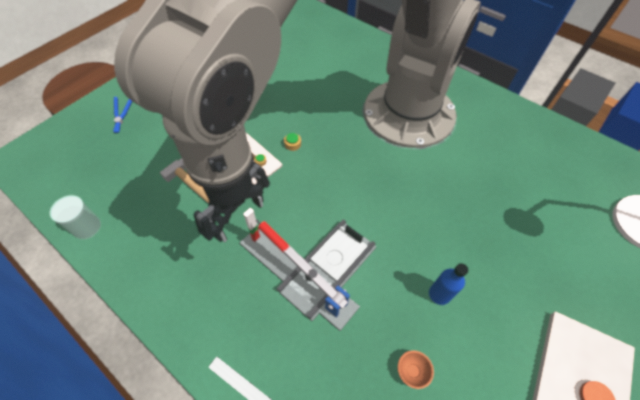

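View pics/side0.png

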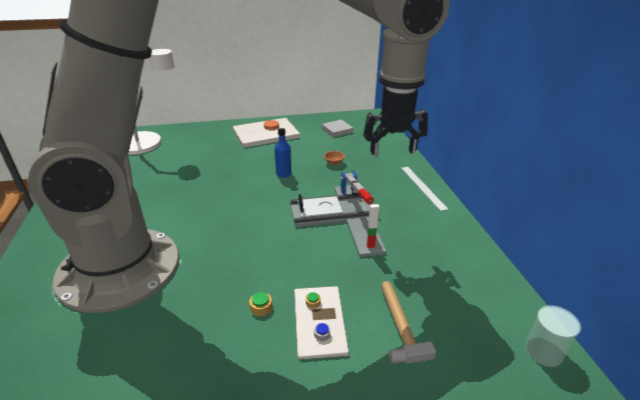

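The scene view shows the brass setting at about (260,159) on the board, with a larger look-alike off the board at (292,140). The press tray is pulled out at about (340,255). In the side view the brass setting is at (313,299), the steel one at (322,331), the look-alike at (261,302), the nest at about (326,206), the tab at (301,204), the grip at (366,196) and the gauge at (373,228).

```bash
python3 - <<'E'
from h import *
np.set_printoptions(precision=4,suppress=True)
g={}
def blobs(im,lo,hi,amin=15):
    m=cv2.inRange(cv2.cvtColor(im,cv2.COLOR_BGR2HSV),lo,hi)
    n,l,s,c=cv2.connectedComponentsWithStats(m)
    return [(c[i].round(1),s[i][:5].tolist()) for i in range(1,n) if s[i][4]>=amin]
for n in ['scene','side','wrist']:
    im=cv2.imread(f'pics/{n}0.png'); 
    print(n,'green',blobs(im,(50,190,90),(70,255,255)))
    print(n,'red',blobs(im,(0,200,120),(6,255,255)), blobs(im,(174,200,120),(180,255,255)))
    print(n,'blue',[b for b in blobs(im,(112,190,90),(125,255,255)) if b[1][4]<3000])
K,V=cam('side'); K2,V2=cam('scene')
print('side/scene', tri([(K,V,(313,298.5)),(K2,V2,(260,158.5))]))
print('nest', tri([(K,V,(326,206)),(K2,V2,(335,257))]))
for z,p in [(.033,(313,298)),(.021,(326,206)),(.046,(301,204))]: print(onz(K,V,p,z))
E
```

```text
scene green []
scene red [] []
scene blue []
side green []
side red [(array([364.6, 195. ]), [360, 190, 11, 13, 64])] []
side blue [(array([322. , 328.4]), [318, 324, 9, 10, 73])]
wrist green []
wrist red [] []
wrist blue []
side/scene (array([ 0.4402, -0.2128,  0.0253]), [0.8, 0.8])
nest (array([0.5405, 0.1288, 0.0226]), [0.8, 0.8])
[ 0.4385 -0.218   0.033 ]
[0.5416 0.1305 0.021 ]
[0.4676 0.1185 0.046 ]
```

View pics/wrist0.png

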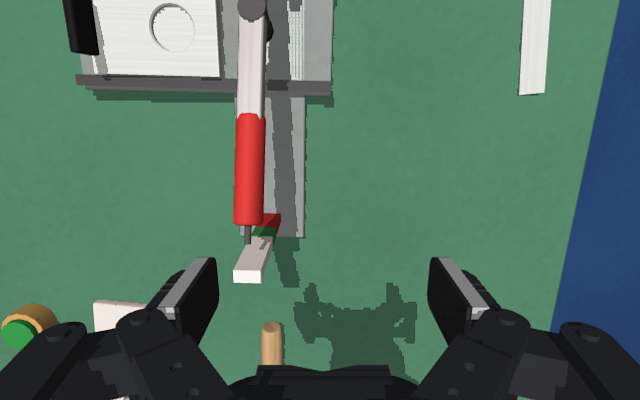

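The wrist view shows the nest at (172,27), the tab at (82,25), the red grip at (250,170) and the gauge post top at (248,276). I'll move above the brass setting at a safe height and look from there.

```bash
python3 -m handwheel '[[0,0,0,-0.213,-0.235,0,0.085],[0,0,0,-0.213,-0.235,0,0.085],[0,0,0,-0.213,-0.235,0,0.085],[0,0,0,-0.213,-0.235,0,0.085],[0,0,0,-0.213,-0.235,0.03,0.085],[0,0,0,-0.213,-0.235,0.05,0.085],[0,0,0,-0.213,-0.235,0.05,0.085],[0,0,0,-0.213,-0.235,0.05,0.085],[0,0,0,-0.213,-0.235,0.05,0.085],[0,0,0,-0.213,-0.235,0.05,0.085],[0,0,0,-0.213,-0.235,0.05,0.085],[0,0,0,-0.213,-0.235,0.05,0.085]]' 30
python3 - <<'E'
from h import *
for n in ['wrist','scene']:
    im=vision.snapshot(n); cv2.imwrite(f'pics/{n}1.png',im)
    np.save(f'pics/{n}1.npy',np.array(cam(n)[1]))
E
```

```text
time_s: 1.15
ee_pos: [0.4409, -0.2124, 0.1816]
ee_rot: [0.707, 0.708, 0.0, 0.0]
ft_force: [0.1, 0.2, -0.2]
grip_width: 0.0852
grip_force: 0.0
```

View pics/wrist1.png

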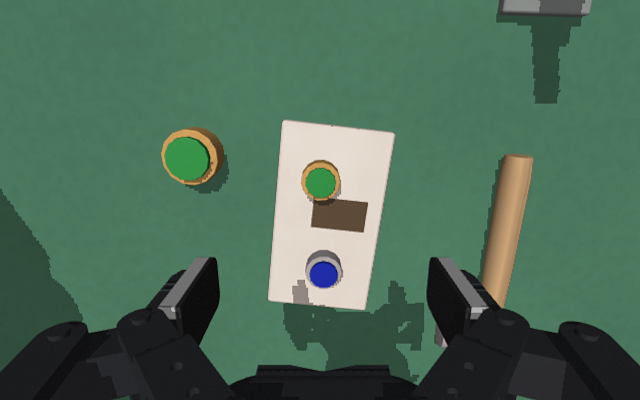

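The wrist view shows the brass setting's green stone at (321,182) and the blue one at (323,273). The larger look-alike, off the board, is at (188,158). Next I'll fit the stone and combine it with the scene view for height.

```bash
cat >> h.py <<'E'
def stones(im,lo=(50,150,60),hi=(70,255,255),amin=30):
    m=cv2.inRange(cv2.cvtColor(im,cv2.COLOR_BGR2HSV),lo,hi); r=[]
    for c in cv2.findContours(m,cv2.RETR_EXTERNAL,cv2.CHAIN_APPROX_NONE)[0]:
        if cv2.contourArea(c)>=amin: e=cv2.fitEllipse(c); r.append((np.round(e[0],1).tolist(),np.round(e[1],1).tolist()))
    return r
E
python3 - <<'E'
from h import *
np.set_printoptions(precision=4,suppress=True)
w=cv2.imread('pics/wrist1.png');s=cv2.imread('pics/scene1.png')
for im,p in [(w,(182,321)),(w,(158,188)),(w,(50,400))]: print(cv2.cvtColor(im,cv2.COLOR_BGR2HSV)[p])
print(stones(w)); print(stones(s,amin=10)); sd=cv2.imread('pics/side0.png'); print(stones(sd,amin=10))
K,V=cam('wrist'); 
for a,b in stones(w):
    print(onz(K,V,a,.033), b[0]/K[0,0]*(V[2]@np.r_[onz(K,V,a,.033),1]))
print(onz(K,V,(323,273),.033))
E
```

```text
[ 66 161 144]
[ 66 160 147]
[ 73  95 121]
[([320.5, 182.4], [27.6, 27.8]), ([186.8, 158.0], [40.4, 43.8])]
[([292.0, 137.5], [7.4, 8.4])]
[([312.6, 296.6], [7.3, 9.0]), ([260.0, 298.6], [13.2, 14.4]), ([371.7, 231.4], [4.4, 7.1])]
[ 0.4386 -0.2124  0.033 ] 0.023179817235435968
[ 0.3286 -0.1918  0.033 ] 0.03326068392987587
[ 0.4408 -0.2971  0.033 ]
```

```bash
python3 -m handwheel '[[0,0,0,0,-0.002,0.04,0.06],[0,0,0,0,-0.002,0.08,0.06],[0,0,0,0,-0.002,0.08,0.06],[0,0,0,0,-0.002,0.08,0.06],[0,0,0,0,-0.002,0.08,0.06],[0,0,0,0,-0.002,0.08,0.06]]'
python3 - <<'E'
from h import *
np.set_printoptions(precision=4,suppress=True)
K,V=cam('wrist'); w=vision.snapshot('wrist'); cv2.imwrite('pics/wrist2.png',w)
print(readout.observe()['ee_pos'],stones(w,amin=200))
V1=np.load('pics/wrist1.npy')
a=[s for s in stones(w,amin=200) if 280<s[0][0]<360][0]
Ks,Vs=cam('side')
print(tri([(K,V1,(320.5,182.4)),(K,V,a[0])]),tri([(K,V1,(320.5,182.4)),(K,V,a[0]),(Ks,Vs,(312.8,298))]),onz(K,V,a[0],.033))
# board height / brass rim
m=cv2.inRange(cv2.cvtColor(w,cv2.COLOR_BGR2HSV),(8,100,80),(28,255,255))|cv2.inRange(cv2.cvtColor(w,cv2.COLOR_BGR2HSV),(50,150,60),(70,255,255))
E
```

```text
time_s: 1.75
ee_pos: [0.4393, -0.2133, 0.1034]
ee_rot: [0.707, 0.707, 0.001, 0.001]
ft_force: [0.6, -0.8, 0.7]
grip_width: 0.0598
grip_force: 0.0
[ 0.4393 -0.2133  0.1034] [([321.8, 210.7], [37.0, 38.2]), ([142.8, 178.7], [54.2, 59.8])]
(array([ 0.4387, -0.2131,  0.0301]), [0.1, 0.1]) (array([ 0.4387, -0.2137,  0.0284]), [0.1, 0.1, 0.1]) [ 0.4386 -0.2122  0.033 ]
```

View pics/wrist2.png

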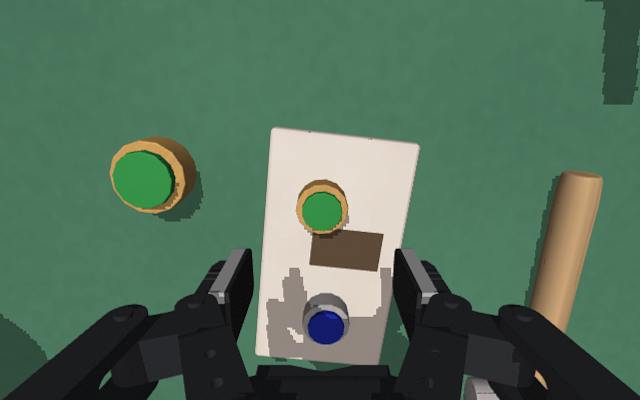

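The stone sits at (322,211), centred between the fingers and well clear of the steel setting. Its measured height of about 30 mm agrees with the stated 33 mm. I'll descend and grip.

```bash
python3 -m handwheel '[[0,0,0,0.001,-0.001,0.03,0.06],[0,0,0,0.001,-0.001,0.06,0.06],[0,0,0,0.001,-0.001,0.075,0.06],[0,0,0,0.001,-0.001,0.0855,0.06],[0,0,0,0.001,-0.001,0.0855,0.06],[0,0,0,0.001,-0.001,0.0855,0.06],[0,0,0,0.001,-0.001,0.0855,0.03],[0,0,0,0.001,-0.001,0.0855,0.03],[0,0,0,0.001,-0.001,0.0855,0.03],[0,0,0,0.001,-0.001,0.0855,0.03],[0,0,0,0.001,-0.001,0.0855,0.03],[0,0,0,0.001,-0.001,0.0855,0.03],[0,0,0,0.001,-0.001,0.0855,0.03]]' 35
```

```text
time_s: 2.88
ee_pos: [0.4378, -0.2123, 0.0172]
ee_rot: [0.707, 0.707, 0.001, 0.001]
ft_force: [-1.9, 1.0, 15.1]
grip_width: 0.0323
grip_force: 33.4
```

```bash
python3 -m handwheel '[[0,0,0,0,0,-0.01,0.03],[0,0,0,0,0,-0.03,0.03],[0,0,0,0,0,-0.06,0.03],[0,0,0,0,0,-0.09,0.03],[0,0,0,0,0,-0.11,0.03],[0,0,0,0,0,-0.11,0.03],[0,0,0,0,0,-0.11,0.03],[0,0,0,0,0,-0.11,0.03]]'
python3 - <<'E'
from h import *
w=vision.snapshot('wrist'); cv2.imwrite('pics/wrist3.png',w); print(stones(w,amin=200))
s=vision.snapshot('side'); cv2.imwrite('pics/side3.png',s)
cv2.imwrite('pics/w3c.png',np.hstack([w[150:350,200:450],cv2.resize(s[150:350,200:450],None,fx=1,fy=1)]))
E
```

```text
time_s: 3.55
ee_pos: [0.4368, -0.2119, 0.126]
ee_rot: [0.707, 0.707, 0.0, 0.0]
ft_force: [0.1, 0.5, -1.2]
grip_width: 0.0321
grip_force: 35.0
[([322.7, 280.9], [58.1, 60.9]), ([163.3, 173.2], [49.2, 53.9])]
```

View pics/w3c.png

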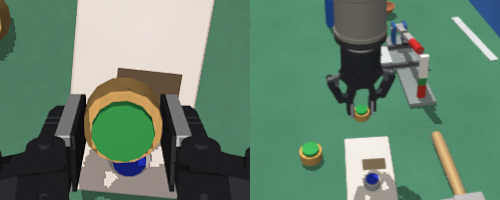

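The setting is held upright and centred, with the stone at (323,281) in the wrist frame. The steel setting hasn't moved. Before the next move I'll locate the bottle, tab, nest and grip.

```bash
python3 - <<'E'
from h import *
np.set_printoptions(precision=4,suppress=True)
K,V=cam('wrist')
s=readout.observe(); z=s['ee_pos'][2]+.0158
p=onz(K,V,(322.7,280.9),z)
Rm=R.from_quat(s['ee_rot']).as_matrix(); print('stone in tool',Rm.T@(p-s['ee_pos']))
Ks,Vs=cam('side');Kc,Vc=cam('scene')
print('bottle cap',tri([(Ks,Vs,(282,131)),(Kc,Vc,(461,269))]), 'dish',tri([(Ks,Vs,(335,155)),(Kc,Vc,(415,366))]))
print('grip',tri([(Ks,Vs,(364.6,195)),(Kc,Vc,(273,237))]))
print('gauge top',tri([(Ks,Vs,(374,208)),(Kc,Vc,(250,214))]))
# start wrist view
Rs=R.from_quat([.7071,.7071,-.0005,-.0004]).as_matrix();T=np.eye(4);T[:3,:3]=Rs;T[:3,3]=[.6746,0,.2306]
V0=np.linalg.inv(T@np.array(vision.get_calibration('wrist')['tool_from_camera']))
for n,p,z in [('nest',(172,28),.026),('gripmid',(250,170),.129),('gauge',(248,276),.14),('tabtop r',(90,52),.056),('arm end',(252,10),.08)]: print(n,onz(K,V0,p,z))
E
```

```text
stone in tool [ 0.0009 -0.0004 -0.0158]
bottle cap (array([0.4509, 0.3655, 0.1549]), [0.1, 0.1]) dish (array([0.6293, 0.4014, 0.0348]), [1.3, 1.3])
grip (array([0.6215, 0.0205, 0.1196]), [3.4, 3.4])
gauge top (array([ 0.6192, -0.0535,  0.1314]), [0.1, 0.1])
nest [0.5399 0.1274 0.026 ]
gripmid [0.6234 0.0206 0.129 ]
gauge [ 0.6197 -0.0558  0.14  ]
tabtop r [0.4815 0.1046 0.056 ]
arm end [0.6217 0.1311 0.08  ]
```

```bash
python3 -m handwheel '[[0,0,0,0,0.05,-0.03,0.03],[0,0,0,0.03,0.104,-0.03,0.03],[0,0,0,0.06,0.104,-0.03,0.03],[0,0,0,0.09,0.104,-0.03,0.03],[0,0,0,0.12,0.104,-0.03,0.03],[0,0,0,0.15,0.104,-0.03,0.03],[0,0,0,0.18,0.104,-0.03,0.03],[0,0,0,0.21,0.104,-0.03,0.03],[0,0,0,0.24,0.104,-0.03,0.03],[0,0,0,0.27,0.104,-0.03,0.03],[0,0,0,0.285,0.104,-0.03,0.03],[0,0,0,0.285,0.104,-0.03,0.03],[0,0,0,0.285,0.104,-0.03,0.03],[0,0,0,0.285,0.104,-0.03,0.03],[0,0,0,0.285,0.104,-0.03,0.03]]'
python3 - <<'E'
from h import *
np.save('pics/wrist4.npy',cam('wrist')[1])
w=vision.snapshot('wrist'); cv2.imwrite('pics/wrist4.png',w); print(stones(w,amin=200))
E
```

```text
time_s: 4.9
ee_pos: [0.5408, 0.0717, 0.1554]
ee_rot: [0.708, 0.707, -0.001, -0.0]
ft_force: [-0.4, 0.9, -0.2]
grip_width: 0.032
grip_force: 35.1
[([322.7, 281.0], [58.2, 60.9])]
```

View pics/wrist4.png

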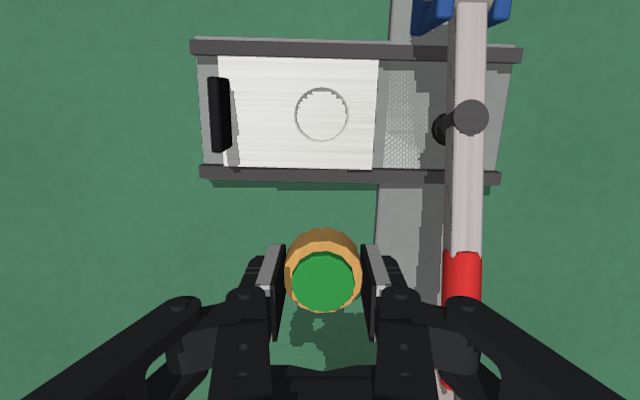

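The nest mouth is at about (322,114) with a radius of roughly 27 px. The tab is at (219,115), the foot at (443,128) and the grip at (461,275). I'll fit the nest in both wrist views and work out the press yaw.

```bash
python3 - <<'E'
from h import *
np.set_printoptions(precision=4,suppress=True)
K,V=cam('wrist')
Rs=R.from_quat([.7071,.7071,-.0005,-.0004]).as_matrix();T=np.eye(4);T[:3,:3]=Rs;T[:3,3]=[.6746,0,.2306]
V0=np.linalg.inv(T@np.array(vision.get_calibration('wrist')['tool_from_camera'])); V4=np.load('pics/wrist4.npy')
def circ(f,c,h,r):
    im=cv2.cvtColor(cv2.imread(f),cv2.COLOR_BGR2GRAY); x0,y0=c[0]-h,max(0,c[1]-h)
    cr=cv2.resize(im[y0:c[1]+h,x0:c[0]+h],None,fx=4,fy=4,interpolation=cv2.INTER_CUBIC)
    o=cv2.HoughCircles(cr,cv2.HOUGH_GRADIENT_ALT,1.5,20,param1=150,param2=.5,minRadius=4*(r-6),maxRadius=4*(r+6))
    return None if o is None else [(q[0]/4+x0-.4,q[1]/4+y0-.4,q[2]/4) for q in o[0]]
a=circ('pics/wrist4.png',(322,114),42,27); b=circ('pics/wrist0.png',(172,28),36,23); print(a,b)
for q in (a or [])[:2]: print('nest z26',onz(K,V4,q[:2],.026))
if a and b: print(tri([(K,V4,a[0][:2]),(K,V0,b[0][:2])]))
print('hand', tri([(K,V4,(321.5,114)),(K,V0,(172,28))]))
w=lambda p,z:onz(K,V4,p,z)
for n,p1,p2,z in [('plate end',(378,64),(373,165),.026),('guide top',(200,39),(515,48),.022),('guide bot',(205,166),(495,174),.022),('tab top',(213,78),(217,151),.056)]:
    A,B=w(p1,z),w(p2,z); d=B-A; print(n,A,B,np.degrees(np.arctan2(d[1],d[0])))
E
```

```text
[(np.float32(321.6), np.float32(113.975), np.float32(26.340002))] [(np.float32(170.1), np.float32(24.725), np.float32(22.138088))]
nest z26 [0.5396 0.1287 0.026 ]
(array([0.5398, 0.1292, 0.0296]), [0.3, 0.3])
hand (array([0.5393, 0.1282, 0.0239]), [0.5, 0.5])
plate end [0.5801 0.1635 0.026 ] [0.5793 0.0901 0.026 ] -90.62266330865097
guide top [0.4531 0.1808 0.022 ] [0.6784 0.1743 0.022 ] -1.643636503481162
guide bot [0.4479 0.0888 0.022 ] [0.6765 0.0819 0.022 ] -1.7240280744622296
tab top [0.47   0.1532 0.056 ] [0.4685 0.106  0.056 ] -91.82394107256249
```

```bash
python3 -m handwheel '[[0,0,0,0.03,-0.001,0,0.03],[0,0,0,0.056,-0.001,0.02,0.03],[0,0,0,0.056,-0.001,0.05,0.03],[0,0,0,0.056,-0.001,0.08,0.03],[0,0,0,0.056,-0.001,0.1,0.03],[0,0,0,0.056,-0.001,0.118,0.03],[0,0,0,0.056,-0.001,0.118,0.03],[0,0,0,0.056,-0.001,0.118,0.03],[0,0,0,0.056,-0.001,0.118,0.03]]'
python3 - <<'E'
from h import *
w=vision.snapshot('wrist'); s=vision.snapshot('side'); print(stones(w,amin=200), readout.observe()['ee_pos'])
cv2.imwrite('pics/w5c.png',np.hstack([w[130:380,180:480],cv2.resize(s[165:240,280:370],(300,250))]))
E
```

```text
time_s: 5.7
ee_pos: [0.5406, 0.1286, 0.0388]
ee_rot: [0.707, 0.707, 0.0, 0.0]
ft_force: [0.6, 0.4, 0.7]
grip_width: 0.0321
grip_force: 35.1
[([322.6, 281.1], [58.1, 61.1])] [0.54083836 0.12895318 0.03919032]
```

View pics/w5c.png

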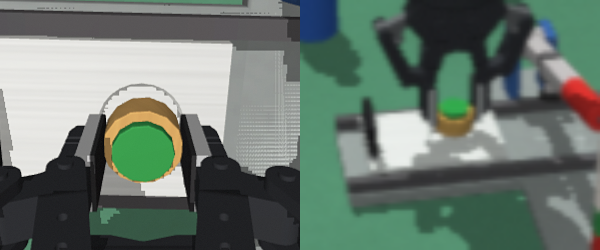

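The nest's far rim shows at (322,215) in the full frame, with the held setting centred on it sideways. I'll check the fore-aft alignment numerically.

```bash
python3 - <<'E'
from h import *
np.set_printoptions(precision=4,suppress=True)
K,V=cam('wrist'); s=readout.observe(); print(s['ee_pos'])
print('far rim',onz(K,V,(322,215),.026),'left/right',onz(K,V,(285,238),.026),onz(K,V,(362,235),.026))
print('stone',onz(K,V,(322.6,281.1),s['ee_pos'][2]+.0158))
z=s['ee_pos'][2]-.0052
print('brass bottom far edge',onz(K,V,(322,228),z))
for y in (.146,.147,.148,.149,.150): print(y,proj(K,V,[.5405,y,.026]))
E
```

```text
[0.5408 0.129  0.0392]
far rim [0.5402 0.1473 0.026 ] left/right [0.5228 0.1359 0.026 ] [0.5589 0.1374 0.026 ]
stone [0.5404 0.1297 0.055 ]
brass bottom far edge [0.5402 0.1441 0.034 ]
0.146 [322.6515 217.7578]
0.147 [322.6489 215.7134]
0.148 [322.6464 213.662 ]
0.149 [322.6438 211.6034]
0.15 [322.6413 209.5378]
```

```bash
python3 -m handwheel '[[0,0,0,-0.001,0,0.003,0.03],[0,0,0,-0.001,0,0.006,0.03],[0,0,0,-0.001,0,0.008,0.03],[0,0,0,-0.001,0,0.01,0.03],[0,0,0,-0.001,0,0.012,0.03],[0,0,0,-0.001,0,0.012,0.03],[0,0,0,-0.001,0,0.012,0.03]]'; python3 -c "
from h import *
print(readout.observe()['ee_pos'],readout.observe()['ft_force'])"
```

```text
time_s: 6.38
ee_pos: [0.5407, 0.128, 0.0262]
ee_rot: [0.707, 0.707, 0.001, 0.0]
ft_force: [1.0, -1.2, 7.4]
grip_width: 0.032
grip_force: 35.9
[0.54071972 0.12802519 0.02624848] [ 0.98811245 -1.20889524  7.36701755]
```

```bash
python3 -m handwheel '[[0,0,0,0,0,0,0.055],[0,0,0,0,0,0,0.055],[0,0,0,0,0,0,0.055],[0,0,0,0,0,0,0.055],[0,0,0,0,0,-0.01,0.055],[0,0,0,0,0,-0.03,0.055],[0,0,0,0,0,-0.06,0.055],[0,0,0,0,0,-0.09,0.055],[0,0,0,0,0,-0.09,0.055],[0,0,0,0,0,-0.09,0.055]]'
python3 - <<'E'
from h import *
np.set_printoptions(precision=4,suppress=True)
K,V=cam('wrist');w=vision.snapshot('wrist'); s=vision.snapshot('side')
st=stones(w,amin=200);print(readout.observe()['ee_pos'],st,[onz(K,V,q[0],.042) for q in st])
cv2.imwrite('pics/w6c.png',np.hstack([w[60:310,150:490],cv2.resize(s[165:240,280:370],(300,250))]))
E
```

```text
time_s: 7.22
ee_pos: [0.541, 0.1283, 0.1182]
ee_rot: [0.707, 0.707, 0.002, 0.001]
ft_force: [0.0, -0.2, -0.4]
grip_width: 0.055
grip_force: 0.0
[0.5397 0.1279 0.1159] [([321.9, 210.2], [36.1, 36.9])] [array([0.5404, 0.128 , 0.042 ])]
```

View pics/w6c.png

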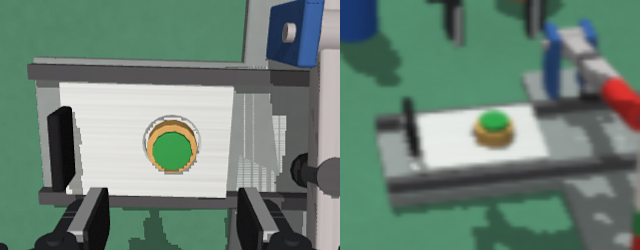

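The setting sits round and flat in the nest, with the stone at full-frame (322,210), level and centred. The fingers are clear. Next I'll move to the front of the tab with the jaws closed.

```bash
python3 -m handwheel '[[0,0,0,0,-0.03,0,0.04],[0,0,0,0.003,-0.06,0,0],[0,0,0,0.003,-0.09,0,0],[0,0,0,0.003,-0.11,0,0],[0,0,0,0.003,-0.11,0,0],[0,0,0,0.003,-0.11,0.02,0],[0,0,0,0.003,-0.11,0.05,0],[0,0,0,0.003,-0.11,0.07,0],[0,0,0,0.003,-0.11,0.08,0],[0,0,0,0.003,-0.11,0.08,0],[0,0,0,0.003,-0.11,0.08,0]]'
python3 -m handwheel '[[0,0,0,0,0.01,0,0],[0,0,0,0,0.015,0,0],[0,0,0,0,0.02,0,0],[0,0,0,0,0.025,0,0],[0,0,0,0,0.03,0,0],[0,0,0,0,0.03,0,0]]'
```

```text
time_s: 8.23
ee_pos: [0.4298, 0.1308, 0.0356]
ee_rot: [0.707, 0.707, -0.001, -0.0]
ft_force: [0.2, -0.2, 0.6]
grip_width: -0.0001
grip_force: 0.0
time_s: 8.73
ee_pos: [0.4612, 0.1311, 0.0361]
ee_rot: [0.707, 0.707, 0.0, 0.0]
ft_force: [-0.4, 0.2, 0.8]
grip_width: 0.0002
grip_force: 0.0
```

```bash
cat > st.py <<'E'
from h import *
np.set_printoptions(precision=4,suppress=True)
K,V=cam('wrist');w=vision.snapshot('wrist'); cv2.imwrite('pics/st.png',w); s=readout.observe()
print(s['ee_pos'],s['ft_force'],[(q,onz(K,V,q[0],.042)) for q in stones(w,amin=150)])
E
python3 st.py; python3 -m handwheel '[[0,0,0,0,0.01,0,0],[0,0,0,0,0.02,0,0],[0,0,0,0,0.03,0,0],[0,0,0,-0.001,0.04,0,0]]'; python3 st.py
```

```text
[0.4606 0.131  0.036 ] [0.6239 0.921  0.391 ] [(([527.1, 276.0], [53.3, 61.3]), array([0.5479, 0.1285, 0.042 ]))]
time_s: 9.12
ee_pos: [0.5008, 0.1302, 0.0358]
ee_rot: [0.707, 0.707, -0.0, -0.0]
ft_force: [-3.1, 2.2, 0.8]
grip_width: 0.0001
grip_force: 1.4
[0.5031 0.1301 0.036 ] [ 2.4344 -0.1832  0.0512] [(([524.8, 276.9], [53.5, 61.0]), array([0.5864, 0.1275, 0.042 ]))]
```

```bash
python3 -m handwheel '[[0,0,0,0,0.01,0,0],[0,0,0,0,0.018,0,0],[0,0,0,0,0.026,0,0],[0,0,0,-0.001,0.03,0,0],[0,0,0,-0.001,0.033,0,0]]'; python3 st.py;  python3 -m handwheel '[[0,0,0,0,0.003,0,0],[0,0,0,0,0.006,0,0]]'; python3 st.py
```

```text
time_s: 9.58
ee_pos: [0.5337, 0.1291, 0.0358]
ee_rot: [0.707, 0.707, 0.0, -0.0]
ft_force: [-0.8, 0.5, 0.8]
grip_width: 0.0002
grip_force: 1.1
[0.5339 0.1291 0.0358] [ 0.3958  0.445  -0.351 ] [(([522.1, 275.2], [49.8, 62.1]), array([0.618 , 0.1271, 0.042 ]))]
time_s: 9.8
ee_pos: [0.5356, 0.1289, 0.0353]
ee_rot: [0.707, 0.707, -0.003, -0.002]
ft_force: [-34.7, 1.1, 21.7]
grip_width: -0.0
grip_force: 17.9
[0.5353 0.1289 0.0352] [-20.219    0.0462  14.2299] [(([521.9, 275.8], [48.8, 63.2]), array([0.6193, 0.1274, 0.042 ]))]
```

The force rose sharply at x = 0.5356, so the tray is against a hard stop. I'll back away, rise and check from above.

```bash
python3 -m handwheel '[[0,0,0,0,-0.006,0,0],[0,0,0,0,-0.02,0,0],[0,0,0,0,-0.04,-0.02,0],[0,0,0,0,-0.04,-0.06,0],[0,0,0,-0.04,-0.02,-0.1,0],[0,0,0,-0.08,0.01,-0.14,0],[0,0,0,-0.1,0.03,-0.16,0],[0,0,0,-0.1,0.03,-0.16,0],[0,0,0,-0.1,0.03,-0.16,0],[0,0,0,-0.1,0.03,-0.16,0]]'; python3 st.py
```

```text
time_s: 10.68
ee_pos: [0.5702, 0.0277, 0.1971]
ee_rot: [0.708, 0.706, 0.001, 0.001]
ft_force: [-0.7, 1.1, -1.5]
grip_width: -0.0002
grip_force: 0.0
[0.569  0.0289 0.1959] [ 0.4663  0.2374 -0.5385] [(([381.8, 59.0], [17.3, 28.4]), array([0.6167, 0.125 , 0.042 ]))]
```

View pics/st.png

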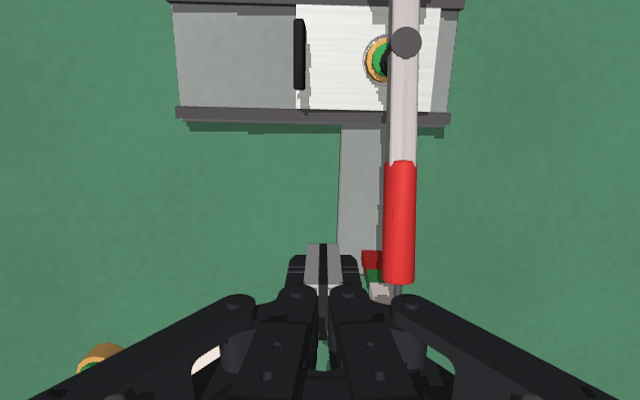

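The tray appears home: the stone is under the lever at (381,60), the tab at (299,55) and the grip spans (401,162) to (398,283). I'll verify the tray travel and triangulate the grip and gauge.

```bash
python3 - <<'E'
from h import *
np.set_printoptions(precision=4,suppress=True)
K,V=cam('wrist'); V4=np.load('pics/wrist4.npy')
Rs=R.from_quat([.7071,.7071,-.0005,-.0004]).as_matrix();T=np.eye(4);T[:3,:3]=Rs;T[:3,3]=[.6746,0,.2306]
V0=np.linalg.inv(T@np.array(vision.get_calibration('wrist')['tool_from_camera']))
A=onz(K,V4,(210,115),.056);B=onz(K,V,(295,55),.056);print('tab front',A,B)
print('plate left edge by tab, front', onz(K,V,(296,100),.026),'rear',onz(K,V,(436,60),.026),onz(K,V4,(376,115),.026))
def red(f):
    h=cv2.cvtColor(cv2.imread(f),cv2.COLOR_BGR2HSV); m=cv2.inRange(h,(0,170,120),(6,255,255))|cv2.inRange(h,(174,170,120),(180,255,255))
    c=max(cv2.findContours(m,cv2.RETR_EXTERNAL,cv2.CHAIN_APPROX_NONE)[0],key=cv2.contourArea); b=cv2.minAreaRect(c); return b,cv2.boundingRect(c)
for f in ('pics/wrist0.png','pics/st.png'): print(red(f))
a,b=red('pics/wrist0.png')[0][0],red('pics/st.png')[0][0]
print('grip',tri([(K,V0,a),(K,V,b)]),onz(K,V,b,.118),onz(K,V0,a,.118))
E
```

```text
tab front [0.4659 0.13   0.056 ] [0.5484 0.1279 0.056 ]
plate left edge by tab, front [0.5463 0.0952 0.026 ] rear [0.6617 0.1267 0.026 ] [0.5801 0.1279 0.026 ]
(((255.32406616210938, 169.4950408935547), (41.84255599975586, 112.64546203613281), 1.6135388612747192), (233, 113, 43, 114))
(((398.9913024902344, 222.3497772216797), (32.139957427978516, 123.261474609375), 1.432096242904663), (382, 161, 35, 124))
grip (array([0.6221, 0.015 , 0.1045]), [0.7, 0.7]) [0.6188 0.0194 0.118 ] [0.625  0.0186 0.118 ]
```

```bash
python3 -m handwheel '[[0,0,0,-0.006,0.026,0,0],[0,0,0,-0.012,0.052,0,0],[0,0,0,-0.012,0.052,0.015,0],[0,0,0,-0.012,0.052,0.03,0],[0,0,0,-0.012,0.052,0.046,0],[0,0,0,-0.012,0.052,0.046,0],[0,0,0,-0.012,0.052,0.046,0]]'
python3 -m handwheel '[[0,0,0,0,0,0.008,0],[0,0,0,0,0,0.016,0],[0,0,0,0,0,0.022,0],[0,0,0,0,0,0.027,0],[0,0,0,0,0,0.032,0],[0,0,0,0,0,0.032,0]]'
```

```text
time_s: 11.32
ee_pos: [0.6198, 0.018, 0.1487]
ee_rot: [0.707, 0.708, -0.001, -0.001]
ft_force: [0.8, -0.1, 0.6]
grip_width: -0.0002
grip_force: 0.0
time_s: 11.82
ee_pos: [0.6208, 0.0169, 0.117]
ee_rot: [0.707, 0.707, -0.0, -0.0]
ft_force: [1.5, 0.4, 3.0]
grip_width: -0.0002
grip_force: 1.6
```

Contact is about 3 N at z = 0.117, as expected. I'll press on slowly toward the middle of the green band.

```bash
python3 -m handwheel '[[0,0,0,0,0,0.004,0],[0,0,0,0,0,0.008,0],[0,0,0,0,0,0.012,0],[0,0,0,0,0,0.016,0],[0,0,0,0,0,0.02,0],[0,0,0,0,0,0.024,0],[0,0,0,0,0,0.027,0],[0,0,0,0,0,0.03,0],[0,0,0,0,0,0.033,0],[0,0,0,0,0,0.036,0],[0,0,0,0,0,0.036,0],[0,0,0,0,0,0.036,0]]'
cat > lv.py <<'E'
from h import *
np.set_printoptions(precision=4,suppress=True)
s=readout.observe(); print(s['ee_pos'],s['ft_force'])
K,V=cam('side'); Kw,Vw=cam('wrist')
w=vision.snapshot('wrist'); im=vision.snapshot('side'); cv2.imwrite('pics/lv_s.png',im); cv2.imwrite('pics/lv_w.png',w)
def red(i,a):
    h=cv2.cvtColor(i,cv2.COLOR_BGR2HSV); m=cv2.inRange(h,(0,170,100),(6,255,255))|cv2.inRange(h,(174,170,100),(180,255,255))
    return [(cv2.contourArea(c),cv2.boundingRect(c)) for c in cv2.findContours(m,0,2)[0] if cv2.contourArea(c)>a]
print('side red',red(im,15),'wrist red',red(w,100))
h=cv2.cvtColor(im,cv2.COLOR_BGR2HSV)
yaw=np.radians(-1.7); O=np.array([.6245,.1264,0]); ey=np.array([-np.sin(yaw),np.cos(yaw),0])
for a in (.0,.24,.29,.34):
    P=lambda d: O+ey*(.075-d*np.cos(.29-a))+[0,0,.064+d*np.sin(.29-a)]
    print(a,'grip ctr',proj(K,V,P(.19)),'ends',proj(K,V,P(.15)),proj(K,V,P(.23)),'tip',proj(K,V,P(.244)))
for z in (.052,.076,.14): print('gauge',z,proj(K,V,O-ey*.182+[0,0,z]))
E
python3 lv.py
```

```text
time_s: 12.82
ee_pos: [0.6211, 0.0164, 0.0816]
ee_rot: [0.707, 0.707, -0.0, 0.0]
ft_force: [0.2, -4.5, 6.9]
grip_width: -0.0002
grip_force: 3.8
[0.6211 0.0164 0.0816] [ 0.1743 -4.45    6.9497]
side red [(62.0, (368, 236, 7, 12)), (55.5, (359, 204, 10, 19))] wrist red [(2454.0, (300, 184, 48, 71))]
0.0 grip ctr [365.9452 195.9339] ends [361.9699 191.6007] [370.2031 200.575 ] tip [371.7657 202.2783]
0.24 grip ctr [365.5737 211.8594] ends [361.7378 203.8638] [369.6474 220.3509] tip [371.1336 223.4487]
0.29 grip ctr [365.3613 214.8514] ends [361.5885 206.1879] [369.3591 224.0316] tip [370.8153 227.3753]
0.34 grip ctr [365.1051 217.7093] ends [361.4061 208.4163] [369.0154 227.5332] tip [370.4373 231.1054]
gauge 0.052 [371.8423 234.3043]
gauge 0.076 [372.5526 226.7353]
gauge 0.14 [374.5392 205.563 ]
```

Tip height and the grip's image rows both put the lever at about 0.255 rad, just inside the green. Another 5 mm brings it near the middle.

```bash
python3 -m handwheel '[[0,0,0,0,0,0.002,0],[0,0,0,0,0,0.004,0],[0,0,0,0,0,0.0055,0],[0,0,0,0,0,0.0055,0],[0,0,0,0,0,0.0055,0],[0,0,0,0,0,0.0055,0]]'
python3 lv.py | head -2
python3 - <<'E'
from h import *
im=cv2.imread('pics/lv_s.png'); h=cv2.cvtColor(im,cv2.COLOR_BGR2HSV)
for r in range(216,248,1): print(r,' '.join('%d/%d/%d'%tuple(h[r,c]) for c in range(365,378,2)))
E
```

```text
time_s: 13.42
ee_pos: [0.6211, 0.0161, 0.0763]
ee_rot: [0.707, 0.707, -0.0, 0.0]
ft_force: [-1.3, -5.3, 8.7]
grip_width: 0.0002
grip_force: 4.3
[0.6211 0.0161 0.0763] [-1.267  -5.3337  8.6998]
side red [(62.0, (368, 236, 7, 12)), (51.5, (359, 206, 9, 19))] wrist red [(2451.5, (300, 184, 48, 71))]
216 1/202/139 1/198/138 4/61/134 18/16/155 20/15/155 17/15/155 26/12/145
217 1/201/138 1/196/138 4/54/138 20/15/154 17/15/156 20/15/155 26/12/144
218 1/203/136 1/191/140 4/51/139 17/15/155 18/16/156 17/15/155 39/13/141
219 1/204/134 1/189/139 7/42/140 18/16/155 18/16/156 17/15/156 47/17/136
220 1/202/131 1/188/141 7/40/142 17/15/155 18/16/156 17/15/156 53/17/137
221 1/195/128 1/186/136 7/38/141 20/15/155 17/15/155 18/16/156 64/29/147
222 1/185/124 1/183/128 6/34/141 17/15/155 18/16/156 17/15/155 65/31/149
223 1/153/115 1/175/125 13/21/144 17/15/155 20/15/155 20/15/155 66/33/149
224 1/134/105 0/168/123 14/20/143 18/16/156 15/16/156 17/15/155 67/38/148
225 3/60/98 1/145/120 14/19/144 17/15/155 17/15/155 20/15/155 67/40/147
226 75/6/92 5/67/95 19/14/142 20/15/155 18/16/156 20/15/155 70/53/145
2
[... 820 characters left out ...]
5 1/202/120 1/202/121 1/202/121 1/161/117 75/11/135
239 77/14/160 2/94/109 1/202/121 1/203/122 1/202/121 1/143/114 72/12/108
240 80/14/161 2/76/124 1/202/121 1/202/121 1/201/122 1/139/114 75/10/103
241 79/13/158 2/98/122 1/204/121 1/202/121 1/202/121 2/117/111 78/13/100
242 75/11/136 1/115/118 1/200/121 1/201/122 1/204/121 1/113/111 72/13/99
243 70/8/102 1/155/110 1/202/121 1/202/121 1/202/121 1/110/111 78/13/99
244 80/8/96 1/164/109 1/202/121 1/202/121 1/201/122 2/87/108 80/15/100
245 80/8/95 1/161/109 1/202/121 1/201/122 1/202/121 2/80/108 78/13/99
246 75/11/97 1/143/109 1/200/121 1/206/120 1/196/120 2/68/105 77/18/101
247 78/13/98 2/110/107 1/180/119 1/165/119 1/142/113 5/46/100 81/18/100
```

Tip height (0.0763 m, about 0.283 rad), the grip rows in the side view and the 8.7 N down-force all agree with mid-green and the foot on the stone. I'll hand in now, still holding.

```bash
python3 -c "
from bench import workorder
print(workorder.finish_job())"
```

```text
the job is handed in; nothing more can be done
None
```

The job is handed in: the brass setting is in the nest, the tray is at its hard stop, and the lever is held at about 0.283 rad (green) with about 9 N; the angle comes from tip height and grip position, because the gauge post hid the pointer from the side camera.

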